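# Pump down the phone vacuum holder and cap its valve stud

## Task

Pump the phone vacuum holder's sprung lever through three full strokes, each all the way down and then let all the way back up. Then take the loose snap cap from the mat, press it straight down onto the holder's valve stud until it clicks, and keep pressing after the click so that the sprung seat ring under the cap stays well squeezed (more than half its travel). Finish while still holding the cap pressed down like that; do not let go, and leave the jar, the spool and the screwdriver where they are.

Things in the scene. Friction and masses are not known exactly. Their poses are not given: they have to be found in the camera images.
- holder: fixed vacuum workholder: grey base plate 15 mm high, spanning x -45 to +140 mm, y -135 to +155 mm, with a lever pump, a valve stud and a phone (top 31 mm above the bench). Origin on the bench under the lever's hinge; x to the phone's side, y along the lever from hinge to pad. Stud at x 0, y -95 mm; steel bracket 115 mm high, 38 x 36 mm, at the origin
- lever_hinge (a point): point on the lever's hinge axis (the axis runs along the holder's x), 100 mm above the bench
- lever_pad (a point): centre of the top face of the black pad (42 mm across, 34 mm along the lever) at the lever's end, 130 mm from the hinge axis and 8 mm above the lever's centre line; it moves with the lever. About 152 mm above the bench at rest, about 76 mm with the lever fully down
- pump_lever (a joint): lever angle (rad): 0 = at rest, raised 0.35 above level; 0.6 = on its lower stop, 0.25 below level. A spring brings it back up by itself in about half a second; at the pad it takes about 4 N to start, 9 N at the bottom. Push the pad down from above, e.g. with closed fingertips. A full stroke goes above 0.52 and back below 0.08
- stud_tip (a point): centre of the top of the upright steel valve stud, 50 mm above the bench; the stud is 19 mm in diameter, its top 8 mm tapering to 11 mm. Four small sprung balls stand out of its side to a diameter of 26 mm, their centres 14.5 mm below the top: they make the click
- seat_top (a point): fixed point on the stud's axis at the height of the top of the seat ring when nothing presses it, 28 mm above the bench, z up
- seat (a joint): how far the dark steel seat ring (34 mm diameter, round the foot of the stud) is pressed down (m): 0 free, 0.005 = on its stop. Spring: 3 N to start, 6 N at 0.0025, 9 N at 0.005
- cap: loose black ribbed snap cap, mouth down on the mat: 36 mm diameter, 36 mm high, 28 to 56 g. Origin: centre of its lower rim, z up. Mouth 22 mm, lip 2.5 mm high, 28 mm wide and 31 mm deep inside. Its rim meets the balls 11 mm above seat_top; 7 to 9 N pushes it on; at about 6 mm it clicks: the force drops and the balls pull the cap down to about 1 mm; then it presses the seat ring
- flux_jar: loose white screw jar with a lid, 42 mm diameter, 42 mm high, bystander; origin at the centre of its underside
- solder_spool: loose bare metal spool, 48 mm flanges, 46 mm high, standing upright, bystander; origin at the centre of its underside
- screwdriver: loose screwdriver lying on the bench, 150 mm long, bystander; origin under its middle
Mind the look-alikes: they are no part of the job. Of the things shaped like the cap, the black one is meant.

How it is judged (in metres and radians):
On the way, in this order (a step that is already met when the one before it is completed fails the run):
1. lever fully down, first stroke (value of joint pump_lever above 0.52 rad), for 0.05 s.
2. lever back up after the first stroke (value of joint pump_lever below 0.08 rad), for 0.05 s.
3. lever fully down, second stroke (value of joint pump_lever above 0.52 rad), for 0.05 s.
4. lever back up after the second stroke (value of joint pump_lever below 0.08 rad), for 0.05 s.
5. lever fully down, third stroke (value of joint pump_lever above 0.52 rad), for 0.05 s.
6. lever back up after the third stroke (value of joint pump_lever below 0.08 rad), for 0.05 s.
7. cap clicked onto the stud (z of cap in the frame of seat_top below 0.0025 m and horizontal distance between cap and seat_top below 0.004 m and angle between cap's own z axis and vertical below 0.12 rad), for 0.1 s.
At the end, for the whole second after the job is handed in: The cap sits upright (tilt under 0.12 rad) and centred (4 mm) on the stud, clicked past the balls, and the fingers still push it down (over 2 N of finger contact on the cap) so that the seat ring is pressed more than 2.5 mm, throughout the last second; the lever is back up (below 0.08 rad) (z of cap in the frame of seat_top below 0 m and horizontal distance between cap and seat_top below 0.004 m and angle between cap's own z axis and vertical below 0.12 rad and value of joint seat above 0.0025 m and contact force between the fingers and cap above 2 N and value of joint pump_lever below 0.08 rad); the arm keeps its last pose, push and grip.
It fails at once if a bystander was pushed more than 30 mm or knocked over (distance of any of flux_jar, solder_spool, screwdriver from where it was at the start of the episode above 0.03 m or angle between any of flux_jar, solder_spool's own z axis and vertical above 0.8 rad).
It also fails if it takes over 67 s, if anything falls off the work surface, if the arm or the gripper's body presses on something with over 40 N, if the wrist force passes 120 N, or if a joint passes its speed limit or range.

## Robot

A 6-joint arm with a two-finger parallel gripper is mounted at the origin on the work surface. World frame = base frame: x ahead of the robot, y to its left, z up, the work surface at z = 0. Lengths are in m, angles in degrees, forces in N, time in s.
With the tool pointing down it reaches from about 0.275 to 0.775 m from the base axis. Payload 14.6 kg.
Tool frame: the origin (TCP) lies midway between the tips of the shut fingers; the grasp point (between the pads) lies 19 mm behind it (grip_point_offset is the distance from the TCP to the grasp point, in m); z points along the fingers, y is the line along which they close (so a half turn about z gives the same grasp; the last joint's range is limited). The gripper opens to 85 mm and grips with 20 to 120 N. Pads are 22 mm wide; open, the fingers measure 114 mm over their backs; the gripper's body (76 mm by 85 mm) begins 54 mm behind the grasp point. The pads swing forward as they close: fully open they stand 13 mm farther back than shut.
Start: joints at [59.628, 15.075, -2.767, 72.158, 0, 81.102], TCP at [0.192, 0.489, 0.231] pointing down, gripper open.
Joint ranges: [-151.79, 151.79], [-50.71, 97.33], [-67.44, 78.34], [-121.81, 120.89], [-77.56, 73.72], [-180, 180]. Speed limits (degrees/s): [108.29, 108.29, 147.25, 159.86, 180, 180].

## Interface

Orientations are given as a 3x3 rotation matrix whose columns are the frame's x, y, z axes.
In Python, from station import * gives the robot as it stands. The module is installed in compiled form; this text tells all that it offers.
- The arm moves only by the tool arm_command, never from a script. Its argument "steps" is one flat list of numbers, 4 for each row, row after row: the shift along the tool's x, y, z scaled (see below), then the turn about the tool's z scaled (see below). A call has 1 to 20 rows; each row is the pose to reach, as a shift and turn from the pose commanded when the call began, along the tool's axes at that moment; what a row does not reach only later rows make up. The controller multiplies each number of a shift by 0.4 m and each number of a turn by pi/2 rad. A row lasts 1/10 s, in which the tool goes at most 50 mm and 8.59 degrees, less where a joint would pass 70% of its speed; a pose out of reach is approached as far as the arm can. A call with a number of a shift or a turn outside -1 to 1 is refused whole. A call with a gripper value outside its range is refused whole. "jaw" is the opening, from 0 (shut) to 1 (fully open), set as the call begins (left out, the last holds). The fingers move at their own pace and stop on an object; "squeeze" is the grip in N (left out, the last holds). Time passes only in rows, so rows that repeat a pose let the fingers close. It gives the time, the measured TCP pose, the force, the opening and the grip force at its end, in the units of the state.
- sense(): the state, without advancing time (a new reading comes with each control period).
- get_image(name): name is "side" or "top"; returns the picture (400x640x3 uint8, blue, green, red); there is no depth.
- get_calibration(name): a dict with "fovy" (degrees; the focal length in pixels is half the picture's height over the tangent of half this angle, whatever the lens; pixels are square), "cx", "cy" (the principal point, pixels), "dist" ([k1, k2, p1, p2, k3] as OpenCV has them; the pictures are not rectified), "xyz" and "attitude" of the camera in the world. Camera axes: x right, y down, z forward; pixel columns grow to the right and rows downward; lengths in m; the calibration is good to about 2 mm. A picture is of the moment at which its call begins. get_calibration takes no time and is no camera call.
- finish_job(): hands the job in; it is judged then, once.
The state is a dict: "t": time; "joint_pos": joint angles; "qd": joint speeds; "joint_efforts": joint torques, N m; "tcp_pos": TCP position; "orientation": TCP orientation; "ft_force": force on the tool from outside, world axes, zero at the start; "moment": the same for the moment, N m; "width": finger opening in m; "finger_force": force on a finger pad.
Only numpy, scipy, OpenCV 4.12 (cv2) and the standard library are available. Lean on these libraries where they do the work, as an engineer would, in place of code of your own. Each camera call takes 0.05 s, during which the arm holds its last target. There are 200 camera calls.

## Working session

There is one attempt and no reset: what is moved stays moved. The work goes in short steps, Python scripts to look and compute and a tool call to move; the robot and the scene stay as the last step left them, time stands still between calls to the robot, and variables do not carry over. Pictures are saved under pics/ and viewed, at most 10 in all, crops included, and the job is handed in when it is done.

Besides the shell and the picture viewer there is one more tool, called after "Call:" as a command line: name --argument value ..., lists and objects as JSON in quotes. arm_command: Moves the arm, as the interface text tells. Its arguments: {"type":"object","properties":{"steps":{"type":"array","items":{"type":"number"}},"jaw":{"type":"number"},"squeeze":{"type":"number"}},"required":["steps"]}

```bash
mkdir -p pics; python3 - <<'E'
from station import *
import cv2
for n in("top","side"):
    cv2.imwrite(f"pics/{n}0.png",get_image(n)); print(n,get_calibration(n))
print(sense())
E
```

```text
top {'fovy': 56.74468473716442, 'cx': 321.41184334623165, 'cy': 200.0066752342387, 'dist': array([0.03050105, 0.        , 0.        , 0.        , 0.        ]), 'xyz': array([0.38175566, 0.02022947, 1.2604273 ]), 'attitude': array([[ 0.02477933, -0.99343833,  0.11165242],
       [-0.99953951, -0.02657724, -0.014643  ],
       [ 0.01751433, -0.11123816, -0.99363943]])}
side {'fovy': 43.027385964097874, 'cx': 309.54700420902253, 'cy': 202.8394821432253, 'dist': array([0.02850848, 0.        , 0.        , 0.        , 0.        ]), 'xyz': array([-0.19110822, -1.02519657,  1.01319277]), 'attitude': array([[ 0.83543814, -0.31044842,  0.45350292],
       [-0.54940636, -0.49277614,  0.67477724],
       [ 0.01399189, -0.81289203, -0.58224631]])}
{'t': 0.1, 'joint_pos': array([ 5.96280675e+01,  1.50958304e+01, -2.79778150e+00,  7.21598633e+01,
       -1.14339100e-03,  8.11040141e+01]), 'qd': array([-0.07206755,  0.02354105,  0.08908489,  0.01245517,  0.06240339,
        0.08784608]), 'joint_efforts': array([ 3.50018978e-03, -6.38577461e+01,  3.85062718e+01,  9.92030546e-03,
       -4.16972739e-05, -1.44053354e-05]), 'tcp_pos': array([0.19207827, 0.48834369, 0.2308906 ]), 'orientation': array([[-9.30571322e-01,  3.66110376e-01, -4.54679236e-04],
       [ 3.66110637e-01,  9.30570973e-01, -8.15321479e-04],
       [ 1.24613646e-04, -9.25177692e-04, -9.99999564e-01]]), 'ft_force': array([-0.89142541,  0.67444759, -0.04787577]), 'moment': array([-0.01243753,  0.00513602, -0.03390972]), 'finger_force': 0.0, 'width': 0.08572801796640689}
```

View pics/top0.png

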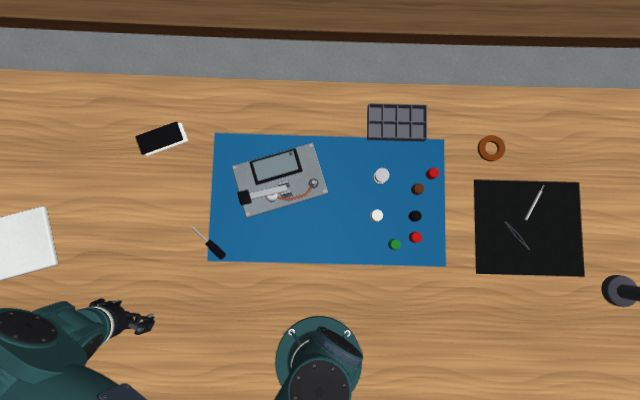

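View pics/side0.png

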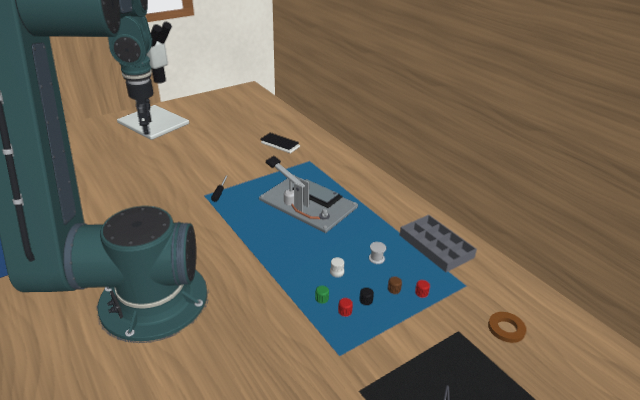

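The top view shows the black cap at (415,216). Similar shapes are red (416,237) and (433,173), brown (418,189), green (395,244) and the white jar (377,215). The spool is at (381,176), the stud near (314,183), the lever pad near (245,197) and the screwdriver at (215,250). In the side view the black cap is at (367,296), the pad at (272,162) and the stud near (324,213). I choose the black one at top (415,216).

```bash
cat > h.py <<'E'
from station import *
import numpy as np, cv2
def ray(n,uv):
    c=get_calibration(n); f=200/np.tan(np.radians(c["fovy"])/2)
    K=np.array([[f,0,c["cx"]],[0,f,c["cy"]],[0,0,1]])
    p=cv2.undistortPoints(np.array([[uv]],float),K,c["dist"])[0,0]
    return c["xyz"],c["attitude"]@np.array([p[0],p[1],1])
def plane(n,uv,z):
    o,d=ray(n,uv); return o+d*(z-o[2])/d[2]
def tri(a,b):
    o1,d1=ray("top",a);o2,d2=ray("side",b)
    s=np.linalg.lstsq(np.c_[d1,-d2],o2-o1,rcond=None)[0]
    p,q=o1+d1*s[0],o2+d2*s[1]; return (p+q)/2,np.linalg.norm(p-q)
def proj(n,P):
    c=get_calibration(n); f=200/np.tan(np.radians(c["fovy"])/2)
    K=np.array([[f,0,c["cx"]],[0,f,c["cy"]],[0,0,1]]); R=c["attitude"].T
    return cv2.projectPoints(np.atleast_2d(P).astype(float),cv2.Rodrigues(R)[0],-R@c["xyz"],K,c["dist"])[0][:,0]
def dark(im,x0,y0,x1,y1,t=45):
    m=(im[y0:y1,x0:x1].max(2)<t).astype(np.uint8)
    n,l,s,c=cv2.connectedComponentsWithStats(m); i=1+np.argmax(s[1:,4])
    return c[i]+[x0,y0],s[i]+[x0,y0,0,0,0]
E
python3 - <<'E'
from h import *
t=cv2.imread("pics/top0.png");s=cv2.imread("pics/side0.png")
a,sa=dark(t,400,203,430,228);b,sb=dark(s,352,283,382,310); print("cap",a,sa,b,sb,tri(a,b),plane("top",a,.025),plane("side",b,.018))
a,sa=dark(t,230,180,258,212);b,sb=dark(s,260,152,284,172); print("pad",a,sa,b,sb,tri(a,b))
A=cv2.resize(t[135:225,225:335],None,fx=4,fy=4,interpolation=cv2.INTER_CUBIC)
B=cv2.resize(s[145:235,255:365],None,fx=4,fy=4,interpolation=cv2.INTER_CUBIC)
C=cv2.resize(t[190:250,385:440],None,fx=4,fy=4,interpolation=cv2.INTER_CUBIC)
im=np.zeros((600,800,3),np.uint8); A=cv2.resize(A,(400,327));B=cv2.resize(B,(400,327))
im[:327,:400]=A;im[:327,400:]=B;im[340:580,:220]=C
im[340:580,400:640]=cv2.resize(s[275:315,345:385],(240,240))
cv2.imwrite("pics/crop1.png",im)
E
```

```text
cap [414.55319149 215.58510638] [409 211  12  10  94] [366.07650273 296.06010929] [360 288  13  17 183] (array([ 0.47638635, -0.31255299,  0.01882112]), np.float64(0.001201807133406775)) [ 0.47642627 -0.31123148  0.025     ] [ 0.47635225 -0.31174648  0.018     ]
pad [243.84090909 197.28030303] [238 191  13  14 132] [272.30487805 161.40243902] [266 157  14  10  82] (array([0.507994  , 0.23778931, 0.14860543]), np.float64(0.0016021071188467133))
```

View pics/crop1.png

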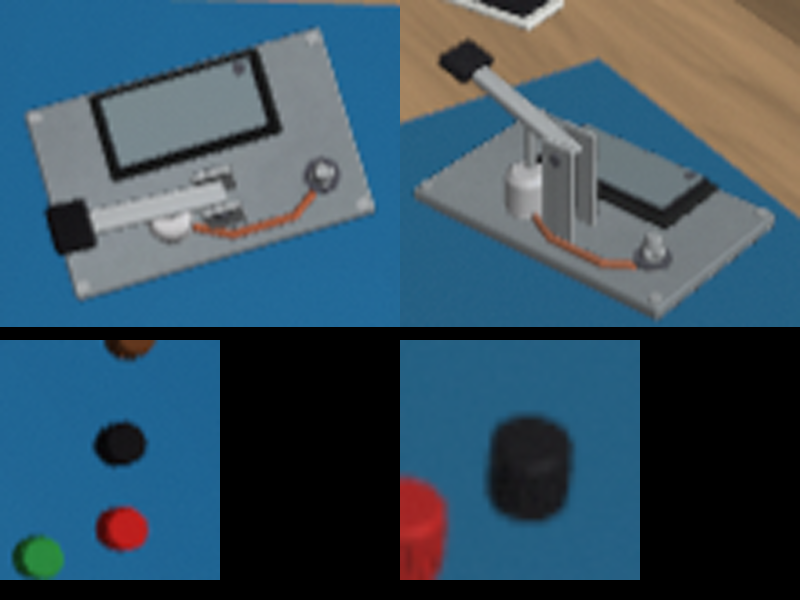

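The crop confirms that the black ribbed cylinder is the cap. The holder plate's corners in the top panel are about (28,115), (318,30), (373,210) and (80,297), and the stud is at (322,172). The side panel shows the stud tip at about (656,236).

```bash
python3 - <<'E'
from h import *
t=cv2.imread("pics/top0.png");s=cv2.imread("pics/side0.png")
k=110/400
cn=np.array([[28,115],[318,30],[373,210],[80,297]])*k+[225,135]
W=np.array([plane("top",p,.015)[:2] for p in cn]); print(W, [np.linalg.norm(W[i]-W[i-1]) for i in range(4)])
# local: y pad end +155, stud end -135; phone side x +140
L=np.array([[140,155],[140,-135],[-45,-135],[-45,155]])/1e3
def fit(L,W):
    l,w=L.mean(0),W.mean(0);U,S,V=np.linalg.svd((L-l).T@(W-w));R=(U@V).T
    return R,w-R@l
R,T=fit(L,W);print("R",R,T,"res",(L@R.T+T-W)*1e3)
print("yaw y-axis",np.degrees(np.arctan2(R[1,1],R[0,1])), "det",np.linalg.det(R))
stud=R@[0,-.095]+T; pad=R@[0,.130*np.cos(.35)-.008*np.sin(.35)]+T
print("stud",stud,"pad",pad)
print("studray top",plane("top",np.array([322,172])*k+[225,135],.048))
print("studray side",plane("side",np.array([256,236])*k+[255,145],.050))
print(tri(np.array([322,172])*k+[225,135],np.array([256,236])*k+[255,145]))
print("proj pad",proj("top",[*pad,.148]),proj("side",[*pad,.148]))
# other objects
for n,uv,z in(("jar",(377,215),.042),("spool",(381,176),.046),("red",(416,237),.036),("brown",(418,189),.036)):print(n,plane("top",uv,z))
E
```

```text
[[ 0.62773694  0.30607075]
 [ 0.71725987  0.037564  ]
 [ 0.54702831 -0.0184175 ]
 [ 0.45883344  0.24982821]] [np.float64(0.17802138886884947), np.float64(0.28303750413693246), np.float64(0.1792002067794485), np.float64(0.2823722645924083)]
R [[ 0.94933303 -0.31427186]
 [ 0.31427186  0.94933303]] [0.54576404 0.11934012] res [[ 2.22158766  4.4140548 ]
 [ 3.83749    -2.38577761]
 [-1.55755462 -4.54457302]
 [-4.50152304  2.51629582]]
yaw y-axis 108.31686203107539 det 0.9999999999999999
stud [0.57561986 0.02915349] pad [0.50824775 0.23266701]
studray top [0.57627432 0.02985099 0.048     ]
studray side [0.580727   0.03158962 0.05      ]
(array([0.5768921 , 0.02901091, 0.0528697 ]), np.float64(0.003195802555028797))
proj pad [[245.45418543 197.49442717]] [[273.40007901 162.21337401]]
jar [ 0.47376622 -0.18250963  0.042     ]
spool [ 0.60396663 -0.19411907  0.046     ]
red [ 0.40495626 -0.31274643  0.036     ]
brown [ 0.56504732 -0.32011999  0.036     ]
```

Call:
arm_command --steps '[-0.965,-0.298,0,0,-0.965,-0.298,0,0,-0.965,-0.298,0,0,-0.965,-0.298,0,0,-0.965,-0.298,0,0,-0.965,-0.298,0,0,-0.965,-0.298,0,0,-0.965,-0.298,0,0,-0.965,-0.298,0,0,-0.965,-0.298,0,0,-0.965,-0.298,0.14,0,-0.965,-0.298,0.14,0,-0.965,-0.298,0.14,0]' --jaw 0

```text
t: 1.4
tcp_pos: [0.5062, 0.2369, 0.1751]
orientation: [[-0.931, 0.365, -0.003], [0.365, 0.931, -0.001], [0.002, -0.002, -1.0]]
ft_force: [-0.1, 0.5, -0.1]
width: -0.0003
finger_force: 0.0
```

Call:
arm_command --steps '[0,0,0.06,0,0,0,0.12,0,0,0,0.18,0,0,0,0.225,0,0,0,0.235,0,0,0,0.235,0,0,0,0.235,0]'

```text
t: 2.1
tcp_pos: [0.5092, 0.2374, 0.0841]
orientation: [[-0.931, 0.365, 0.004], [0.365, 0.931, 0.001], [-0.003, 0.002, -1.0]]
ft_force: [-1.8, -0.5, 9.1]
width: -0.0003
finger_force: 4.3
```

Call:
arm_command --steps '[0,0,0.01,0,0,0,0.02,0,0,0,0.02,0,0,0,0.02,0]'

```text
t: 2.5
tcp_pos: [0.5097, 0.2369, 0.0782]
orientation: [[-0.931, 0.366, 0.006], [0.366, 0.931, 0.0], [-0.006, 0.002, -1.0]]
ft_force: [-8.1, -7.8, 37.5]
width: 0.0
finger_force: 18.8
```

Call:
arm_command --steps '[0,0,-0.1,0,0,0,-0.2,0,0,0,-0.255,0,0,0,-0.255,0,0,0,-0.255,0,0,0,-0.255,0,0,0,-0.255,0,0,0,-0.255,0,0,0,-0.255,0,0,0,-0.255,0]'

```text
t: 3.5
tcp_pos: [0.5077, 0.2363, 0.175]
orientation: [[-0.931, 0.366, -0.0], [0.366, 0.931, -0.0], [0.0, -0.0, -1.0]]
ft_force: [-0.7, 0.4, -0.1]
width: -0.0001
finger_force: 0.0
```

```bash
python3 - <<'E'
from h import *
s=get_image("side"); cv2.imwrite("pics/side1.png",s[100:260,200:420])
E
```

```text
(no output)
```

View pics/side1.png

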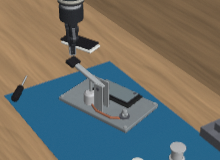

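The lever is back up, with the pad at crop pixel (72,61), which is full-image (272,161), the same as at rest. The fingers are just above it. Next are strokes 2 and 3.

Call:
arm_command --steps '[0,0,0.06,0,0,0,0.12,0,0,0,0.18,0,0,0,0.23,0,0,0,0.248,0,0,0,0.248,0,0,0,0.248,0,0,0,0.248,0]'

```text
t: 4.35
tcp_pos: [0.5087, 0.2362, 0.0783]
orientation: [[-0.93, 0.366, 0.003], [0.366, 0.93, -0.0], [-0.003, 0.001, -1.0]]
ft_force: [-6.1, -5.4, 32.9]
width: 0.0003
finger_force: 16.2
```

Call:
arm_command --steps '[0,0,-0.1,0,0,0,-0.2,0,0,0,-0.248,0,0,0,-0.248,0,0,0,-0.248,0,0,0,-0.248,0,0,0,-0.248,0,0,0,-0.248,0,0,0,-0.248,0,0,0,-0.248,0,0,0,-0.248,0]'

```text
t: 5.45
tcp_pos: [0.5077, 0.2363, 0.1752]
orientation: [[-0.931, 0.366, -0.0], [0.366, 0.931, -0.0], [0.0, -0.0, -1.0]]
ft_force: [-0.5, -0.1, -0.1]
width: -0.0001
finger_force: 0.0
```

Call:
arm_command --steps '[0,0,0.06,0,0,0,0.12,0,0,0,0.18,0,0,0,0.23,0,0,0,0.248,0,0,0,0.248,0,0,0,0.248,0,0,0,0.248,0]'

```text
t: 6.25
tcp_pos: [0.5087, 0.2362, 0.0783]
orientation: [[-0.93, 0.366, 0.003], [0.366, 0.931, -0.0], [-0.003, 0.001, -1.0]]
ft_force: [-7.0, -4.4, 32.0]
width: -0.0002
finger_force: 15.9
```

Call:
arm_command --steps '[0,0,-0.1,0,0,0,-0.2,0,0,0,-0.25,0,0,0,-0.25,0,0,0,-0.25,0,0,0,-0.25,0,0,0,-0.25,0,0,0,-0.25,0,0,0,-0.25,0,0,0,-0.25,0,0,0,-0.25,0]'

```text
t: 7.35
tcp_pos: [0.5077, 0.2363, 0.176]
orientation: [[-0.931, 0.366, -0.0], [0.366, 0.931, -0.0], [0.0, -0.0, -1.0]]
ft_force: [0.7, -0.7, -0.3]
width: 0.0003
finger_force: 0.0
```

Call:
arm_command --steps '[0,0,-0.075,0,-0.215,-0.652,-0.075,0,-0.215,-0.652,-0.075,0,-0.215,-0.652,-0.075,0,-0.215,-0.652,-0.075,0,-0.215,-0.652,-0.075,0,-0.215,-0.652,-0.075,0]' --jaw 1

```text
t: 8.05
tcp_pos: [0.4919, -0.041, 0.2062]
orientation: [[-0.93, 0.368, 0.0], [0.368, 0.93, -0.001], [-0.001, -0.0, -1.0]]
ft_force: [-0.4, 0.7, -1.1]
width: 0.0853
finger_force: 0.0
```

Call:
arm_command --steps '[-0.214,-0.653,0,0,-0.214,-0.653,0,0,-0.214,-0.653,0,0,-0.214,-0.653,0,0,-0.214,-0.653,0,0,-0.214,-0.653,0,0,-0.214,-0.653,0,0,-0.214,-0.653,0,0,-0.214,-0.653,0,0]'

```text
t: 8.95
tcp_pos: [0.4764, -0.3113, 0.2062]
orientation: [[-0.931, 0.365, -0.0], [0.365, 0.931, 0.0], [0.0, 0.0, -1.0]]
ft_force: [-0.5, -0.3, -0.5]
width: 0.0853
finger_force: 0.0
```

```bash
python3 - <<'E'
from h import *
r=sense();R=r["orientation"];p=r["tcp_pos"];print(p,r["joint_pos"],r["width"],R)
print("to grasp, tool scaled", R.T@(np.array([.4764,-.3122,.110])-p)/.4)
s=get_image("side"); cv2.imwrite("pics/side2.png",cv2.resize(s[180:340,270:490],None,fx=3,fy=3))
E
```

```text
[ 0.4764099  -0.3113333   0.20616345] [-4.13723514e+01  1.98982183e+01  4.28981364e-01  7.05422097e+01
  9.86468238e-03 -1.99407883e+01] 0.08533019129835438 [[-9.30854663e-01  3.65389648e-01 -3.61244295e-05]
 [ 3.65389627e-01  9.30854635e-01  2.61247010e-04]
 [ 1.29083546e-04  2.29983506e-04 -9.99999965e-01]]
to grasp, tool scaled [-0.00079971 -0.00208127  0.24040806]
```

View pics/side2.png

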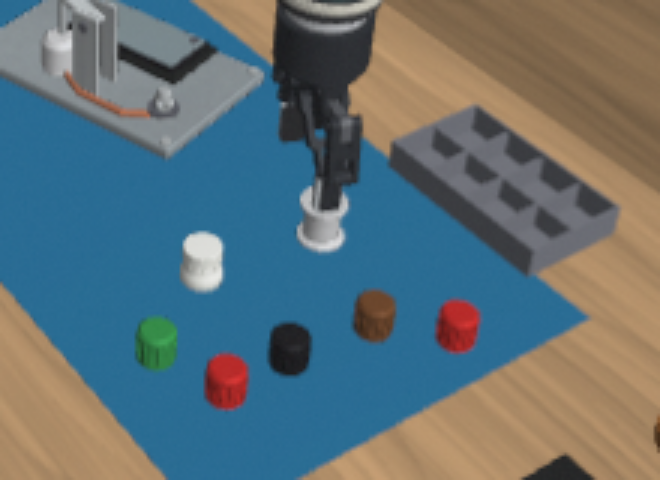

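The gripper is open above the black cap. The caps, jar and spool are undisturbed, and the cap at crop (290,348) has clear space for the fingers.

Call:
arm_command --steps '[0,-0.002,0.1,0,0,-0.002,0.2,0,0,-0.002,0.3,0,0,-0.002,0.4,0,0,-0.002,0.46,0,0,-0.002,0.505,0,0,-0.002,0.505,0,0,-0.002,0.505,0]'

```text
t: 9.8
tcp_pos: [0.4764, -0.3125, 0.0048]
orientation: [[-0.931, 0.365, 0.0], [0.365, 0.931, -0.0], [-0.0, -0.0, -1.0]]
ft_force: [1.1, -0.8, 1.5]
width: 0.0853
finger_force: 0.0
```

Call:
arm_command --steps '[0,0,0,0,0,0,0,0,0,0,0,0,0,0,0,0,0,0,0,0,0,0,0,0,0,0,0,0,0,0,0,0]' --jaw 0 --squeeze 60

```text
t: 10.6
tcp_pos: [0.4763, -0.3132, 0.005]
orientation: [[-0.931, 0.366, 0.001], [0.366, 0.931, -0.001], [-0.001, -0.0, -1.0]]
ft_force: [-1.2, 2.5, 10.6]
width: 0.0348
finger_force: 59.1
```

Call:
arm_command --steps '[0,0,-0.1,0,0,0,-0.2,0,0,0,-0.3,0,0,0,-0.35,0,0,0,-0.35,0,0,0,-0.35,0]'

```text
t: 11.2
tcp_pos: [0.476, -0.313, 0.1438]
orientation: [[-0.931, 0.366, 0.0], [0.366, 0.931, -0.0], [-0.0, -0.0, -1.0]]
ft_force: [0.5, 0.5, -1.3]
width: 0.035
finger_force: 60.2
```

Call:
arm_command --steps '[0.079,0.891,0,0,0.079,0.891,0,0,0.079,0.891,0,0,0.079,0.891,0,0,0.079,0.891,0,0,0.079,0.891,0,0,0.079,0.891,0,0,0.079,0.891,0,0,0.079,0.891,0,0,0.079,0.891,0.1,0,0.079,0.891,0.1,0]'

```text
t: 12.3
tcp_pos: [0.5742, 0.0291, 0.1]
orientation: [[-0.93, 0.367, -0.007], [0.367, 0.93, 0.0], [0.007, -0.002, -1.0]]
ft_force: [-0.9, 0.2, 1.2]
width: 0.0345
finger_force: 60.3
```

```bash
python3 - <<'E'
from h import *
r=sense();print(r["tcp_pos"],r["ft_force"],r["width"])
t=cv2.imread("pics/top0.png");s=cv2.imread("pics/side0.png");n=get_image("side");cv2.imwrite("pics/side3.png",n)
print("exp. rim centre px",proj("side",[*r["tcp_pos"][:2],r["tcp_pos"][2]-.005]),"stud tip px",proj("side",[.577,.03,.05]),proj("top",[.577,.03,.05]))
f=lambda a:cv2.resize(a,(400,400),interpolation=cv2.INTER_CUBIC)
a=f(s[190:230,305:345]);b=f(n[190:230,305:345]); 
im=np.hstack([f(t[163:203,294:334]),a]);cv2.imwrite("pics/stud.png",im)
cv2.imwrite("pics/now.png",cv2.resize(n[170:230,290:370],(800,600),interpolation=cv2.INTER_CUBIC))
E
```

```text
[0.57420826 0.02912416 0.10002263] [-0.89219009  0.23119075  1.16238452] 0.03446973608798468
exp. rim centre px [[324.60426235 199.41183522]] stud tip px [[324.72582561 210.51931366]] [[313.50870799 181.98579938]]
```

View pics/stud.png

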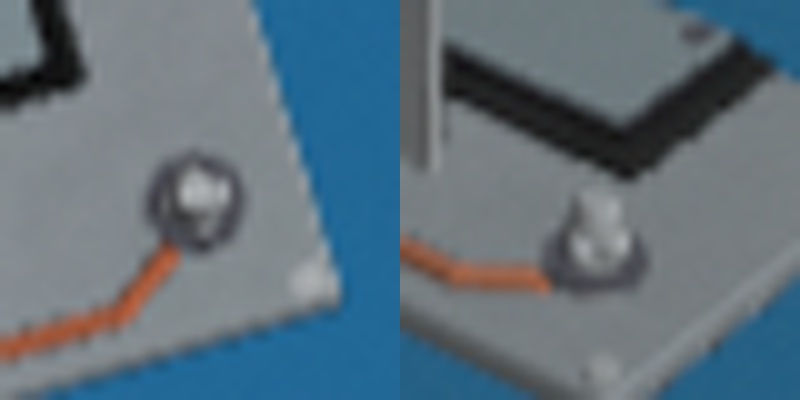

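View pics/now.png

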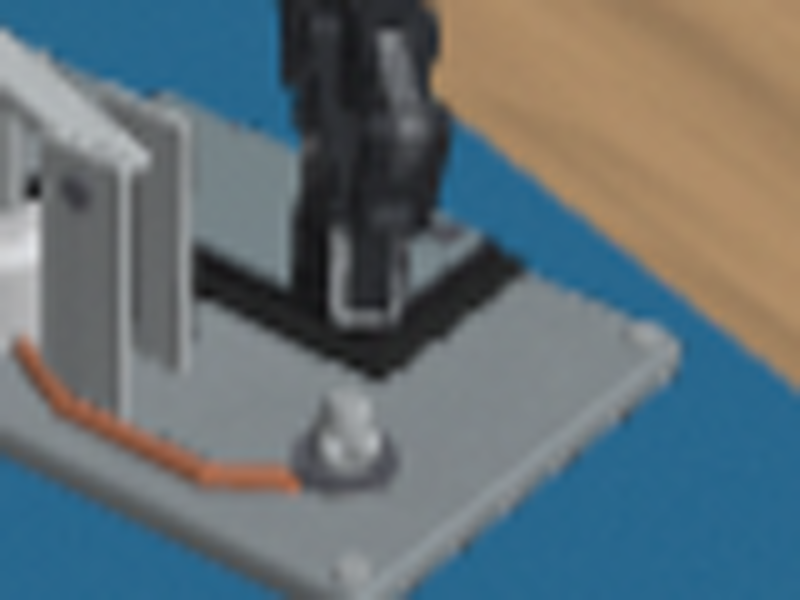

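The side view shows the cap dark between the fingers, with the finger tip at about (365,320) in the crop, above the stud tip at (348,390). In the clean crops the ring centre is at full-image top (313.2,182.7) and the stud tip at side (324.6,208.8). I'll refine the stud estimate from these.

```bash
python3 - <<'E'
from h import *
print(plane("top",(313.25,182.75),.028),plane("top",(314.1,181.3),.05),plane("side",(324.55,208.9),.05))
print(tri((313.25,182.75),(324.05,214.9)))
r=sense();p=r["tcp_pos"];R=r["orientation"];print(p,r["qd"].max(),R[:,2])
E
```

```text
[0.57792389 0.03097717 0.028     ] [0.57934736 0.02810811 0.05      ] [0.58150432 0.03748968 0.05      ]
(array([0.5767254 , 0.03127226, 0.03188837]), np.float64(0.0013211361518093683))
[0.57514962 0.02902572 0.10233009] 3.82118880573006 [-4.98631364e-03  2.33292356e-04 -9.99987541e-01]
```

Call:
arm_command --steps '[0,0,0,0,0,0,0,0,0,0,0,0]'

```text
t: 12.65
tcp_pos: [0.5776, 0.0298, 0.1052]
orientation: [[-0.93, 0.367, 0.002], [0.367, 0.93, -0.0], [-0.001, 0.0, -1.0]]
ft_force: [0.7, 0.7, -0.4]
width: 0.0349
finger_force: 60.3
```

Call:
arm_command --steps '[0,0,0.05,0,0,0,0.1,0,0,0,0.115,0,0,0,0.125,0,0,0,0.135,0,0,0,0.14,0,0,0,0.14,0,0,0,0.14,0]'

```text
t: 13.45
tcp_pos: [0.5773, 0.0302, 0.0485]
orientation: [[-0.931, 0.366, 0.001], [0.366, 0.931, 0.0], [-0.001, 0.0, -1.0]]
ft_force: [0.6, 0.4, -0.9]
width: 0.0351
finger_force: 60.4
```

Call:
arm_command --steps '[0,0,0.005,0,0,0,0.009,0,0,0,0.009,0,0,0,0.009,0]'

```text
t: 13.85
tcp_pos: [0.5774, 0.0309, 0.0446]
orientation: [[-0.931, 0.366, 0.001], [0.366, 0.931, 0.001], [-0.0, 0.002, -1.0]]
ft_force: [0.4, 5.8, 1.5]
width: 0.0346
finger_force: 60.6
```

Call:
arm_command --steps '[0.002,0.0047,0,0,0.002,0.0047,0,0,0.002,0.0047,0,0,0.002,0.0047,0,0]'

```text
t: 14.25
tcp_pos: [0.5771, 0.0322, 0.0445]
orientation: [[-0.931, 0.366, 0.0], [0.366, 0.931, -0.0], [-0.0, -0.0, -1.0]]
ft_force: [0.3, 0.4, 0.5]
width: 0.0348
finger_force: 60.4
```

Call:
arm_command --steps '[0,0,0.006,0,0,0,0.012,0,0,0,0.018,0,0,0,0.024,0,0,0,0.024,0,0,0,0.024,0]'

```text
t: 14.85
tcp_pos: [0.5768, 0.0322, 0.0345]
orientation: [[-0.931, 0.366, -0.001], [0.366, 0.931, -0.0], [0.001, -0.0, -1.0]]
ft_force: [0.4, 0.6, -4.2]
width: 0.0345
finger_force: 60.7
```

Call:
arm_command --steps '[0,0,0.005,0,0,0,0.01,0,0,0,0.015,0,0,0,0.02,0,0,0,0.02,0,0,0,0.02,0]'

```text
t: 15.45
tcp_pos: [0.5772, 0.0322, 0.0279]
orientation: [[-0.931, 0.366, 0.001], [0.366, 0.931, -0.0], [-0.001, 0.0, -1.0]]
ft_force: [-6.9, -0.8, 17.6]
width: 0.0347
finger_force: 62.9
```

Call:
arm_command --steps '[0,0,0.003,0,0,0,0.003,0,0,0,0.003,0,0,0,0.003,0]'

```text
t: 15.85
tcp_pos: [0.5773, 0.0322, 0.0277]
orientation: [[-0.931, 0.366, 0.002], [0.366, 0.931, -0.001], [-0.002, 0.0, -1.0]]
ft_force: [-10.9, 0.8, 35.1]
width: 0.0345
finger_force: 64.8
```

```bash
python3 - <<'E'
from h import *
n=get_image("side");r=sense();print(r["tcp_pos"],r["ft_force"])
cv2.imwrite("pics/end.png",cv2.resize(n[140:320,200:440],(800,600),interpolation=cv2.INTER_CUBIC))
E
```

```text
[0.57731199 0.03213967 0.02768568] [-11.63823549   0.45261218  33.81589054]
```

View pics/end.png

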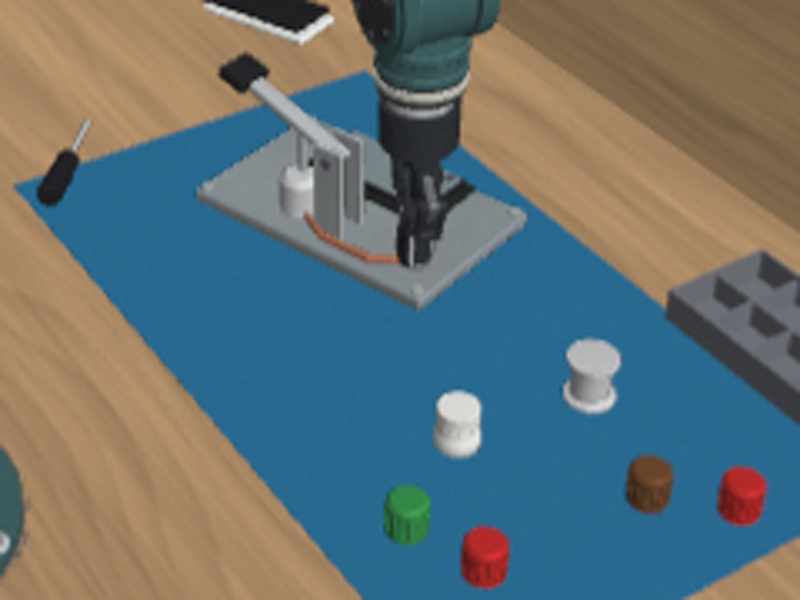

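The side view shows the lever up with its pad at (243,72). The cap is held on the stud at (415,245), and the jar, spool and screwdriver haven't moved. The seat is hard on its stop, so I'll ease the push slightly and hand in.

Call:
arm_command --steps '[0,0,-0.003,0,0,0,-0.003,0,0,0,-0.003,0,0,0,-0.003,0]'

```text
t: 16.3
tcp_pos: [0.5772, 0.0322, 0.0279]
orientation: [[-0.931, 0.366, 0.001], [0.366, 0.931, -0.0], [-0.001, -0.0, -1.0]]
ft_force: [-5.9, 0.1, 17.4]
width: 0.0343
finger_force: 62.8
```

```bash
python3 -c "
from station import *
r=sense();print(r['tcp_pos'],r['ft_force'],r['finger_force'])
if r['ft_force'][2]>10: print(finish_job())"
```

```text
[0.57719514 0.03217296 0.02786834] [-5.90165094  0.1323185  17.44072393] 62.848592307418585
the job is handed in; nothing more can be done
None
```

I pumped the lever three times, clicked the black cap onto the stud, and handed the job in still pressing it at about 17 N, which by force and position puts the seat ring on its stop; no verdict was returned.

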